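# Wind back and pin the sprung belt tensioner

### The arm

A 6-joint arm with a two-finger parallel gripper is mounted at the origin on a cart in front of the work surface, level with it; the furniture and walls round the work are solid. World frame = base frame: x ahead of the robot, y to its left, z up, the work surface at z = 0. Lengths are in m, angles in rad, forces in N, time in s.
With the tool pointing down it reaches from about 0.375 to 0.9 m from the base axis. Payload 3.1 kg.
Tool frame: the origin (TCP) lies midway between the tips of the shut fingers; the grasp point (between the pads) lies 19 mm behind it; x points along the fingers, z is the direction in which the jaws open and shut, and the axes are right-handed (so a half turn about x gives the same grasp; the last joint's range is limited). The gripper opens to 85 mm and grips with 20 to 120 N. Pads are 22 mm wide; open, the fingers measure 114 mm over their backs; the gripper's body (76 mm by 85 mm) begins 54 mm behind the grasp point. The pads swing forward as they close: fully open they stand 13 mm farther back than shut.
Start: joints at [-1.512, 0.527, 1.433, -0, 1.181, -0.178], TCP at [0.147, -0.607, 0.231] pointing down, gripper open.
Joint ranges: [-3.08, 3.08], [-0.75, 2.2], [0.22, 2.44], [-1.43, 4.57], [0, 2.65], [-2.85, 2.85]. Speed limits (rad/s): [2.79, 2.79, 3.14, 3.14, 3.14, 3.14].

### API

Orientations are given as a unit quaternion [x, y, z, w].
In Python, from station import telemetry, optics, manip gives the robot as it stands.
- The arm moves only by the tool step_arm, never from a script. Its argument "commands" is a list of rows, each a list of 4 numbers: the shift along the tool's x, y, z in m, then the turn about the tool's x in rad. A call has 1 to 8 rows; each row is the pose to reach, as a shift and turn from the pose measured when the call began, along the tool's axes at that moment; what a row does not reach only later rows make up. A row lasts 1/12 s, in which the tool goes at most 41.7 mm and 7.16 degrees, less where a joint would pass 70% of its speed; a pose out of reach is approached as far as the arm can. A call with a gripper value outside its range is refused whole. "jaw" is the finger opening in m, from 0 to 0.0854, set as the call begins (left out, the last holds). The fingers move at their own pace and stop on an object; "grip_force" is the grip in N (left out, the last holds). Time passes only in rows, so rows that repeat a pose let the fingers close. It gives the time, the measured TCP pose, the force and the opening at its end, in the units of the state.
- telemetry.sense(): the state, without advancing time (a new reading comes with each control period).
- optics.snapshot(name): name is "scene" or "top" or "wrist"; returns the picture (420x560x3 uint8, red, green, blue); there is no depth.
- optics.camera_params(name): a dict with "mtx" (3x3 intrinsics, pixels), "origin" and "attitude" of the camera in the world. Camera axes: x right, y down, z forward; pixel columns grow to the right and rows downward; lengths in m; the calibration is good to about 2 mm. A picture is of the moment at which its call begins: read the wrist's pose just before it. camera_params takes no time and is no camera call; for the wrist camera it gives the pose at the moment of the call.
- manip.sign_off(): hands the job in, once; it reports no verdict.
The state is a dict: "t": time; "q": joint angles; "qd": joint speeds; "tau": joint torques, N m; "tcp_pos": TCP position; "tool_rot": TCP orientation; "force": force on the tool from outside, world axes, zero at the start; "ft_torque": the same for the moment, N m; "finger_gap": opening from 0.0 (shut) to 1.0 (fully open).
Only numpy, scipy, OpenCV 4.12 (cv2) and the standard library are available. Lean on these libraries where they do the work, as an engineer would, in place of code of your own. Each camera call takes 0.05 s, during which the arm holds its last target.

### The job

Wind the sprung tensioner wheel back and lock it there with its locking pin, ready for a new belt: put the pin into the hole in the wheel, turn the wheel counter-clockwise (seen from above) with the pin against the spring until the pin finds the hidden lock hole underneath, and push it fully home so that it holds the wheel when you let go. Feel for the hole gently, never force the pin or the wheel, and leave the parts bin, the wedge and the standing bolt where they are.

Things in the scene. Friction and masses are not known exactly. Their poses are not given: they have to be found in the camera images.
- tensioner: the belt tensioner's fixed round dark steel foot, 180 mm across and 12 mm thick, bolted to the press bed; origin at the centre of its underside (on the wheel's axis), z up. On it lies a dark index ring (top face 30 mm above the bed, radius 63 mm), fixed, which carries the one lock hole; the ring is covered by the wheel, so the hole cannot be seen. The lock hole is 13.5 mm across with a 2 mm chamfer, 18 mm deep, at the same 48 mm radius as the wheel's hole
- pivot (a point): point on the wheel's upright axis, level with the top of the wheel's web (44 mm above the bed)
- tension_wheel (a joint): turn of the wheel, rad: 0 at rest against its stop, grows counter-clockwise seen from above, end stop at 1.35. A spring always drives it back to 0: at the wheel's hole it takes about 1.8 N to start and 4.3 N at 1 rad. The hidden lock hole lies below the wheel's hole at some turn between 0.55 and 1.0, different each time
- wheel_hole (a point): mouth of the round through hole in the wheel, 12.5 mm across with a 2 mm chamfer; the point is at the hole's centre on the top face of the web, 44 mm above the bed, 48 mm from the axis; turns with the wheel. The pulley wheel (grey web, bare steel rim) is 156 mm across; its web is 12 mm thick (32 to 44 mm above the bed), its rim reaches 46 mm and the hub 50 mm above the bed
- pin_head (a point): centre of the locking pin's round grip head, 22 mm across and 44 mm tall; the head's underside is 26 mm below this point, its top 18 mm above. Below the head is a steel shank 10 mm across and 28 mm long with a tapered nose (5 mm long, 5 mm across at the end). The pin stands upright in its holder at the start. Standing on the index ring through the wheel's hole, this point is 84 mm above the bed; fully home, with the head resting on the wheel, it is 70 mm above the bed
- pin_tip (a point): the lower end of the locking pin, 54 mm below pin_head along the pin
- pin_holder: fixed dark steel block, 56 x 56 mm, 36 mm high, with a 13.5 mm hole in the middle of its top in which the pin stands, head resting on the block; origin at the centre of its underside
- parts_bin: small blue open bin of bolts, 84 x 106 mm, 42 mm high, a bystander; origin at its underside
- wedge_0: hardwood wedge, 30 x 100 x 20 mm, a bystander; origin at the centre of its underside
- bolt_m12: steel bolt standing upright on its hexagon head, 67 mm tall, head 19 mm across, a bystander; origin at the centre of its underside

How it is judged:
By the outcome, as a careful person would: the job done as asked, in the order asked, and still so for the second after the job is handed in, with the robot touching nothing.
It also fails if it takes over 64 s, if anything falls off the work surface, if the arm or the gripper's body presses on something with over 40 N, if the wrist force passes 120 N, or if a joint passes its speed limit or range.

## Working session

There is one attempt and no reset: what is moved stays moved. The work goes in short steps, Python scripts to look and compute and a tool call to move; the robot and the scene stay as the last step left them, time stands still between calls to the robot, and variables do not carry over. Pictures are saved under pics/ and viewed, and the job is handed in when it is done.

Besides the shell and the picture viewer there is one more tool, called after ">>>" in YAML: its name, and indented under it one key for each argument. step_arm: Moves the arm, as the interface text tells. Its arguments: {"type":"object","properties":{"commands":{"type":"array","items":{"type":"array","items":{"type":"number"}}},"jaw":{"type":"number"},"grip_force":{"type":"number"}},"required":["commands"]}

```bash
mkdir -p pics; ls
cat > look.py <<'E'
import sys,cv2,numpy as np
from station import telemetry, optics
for n in sys.argv[2:]:
    p=optics.camera_params(n); im=optics.snapshot(n)
    cv2.imwrite(f'pics/{sys.argv[1]}_{n}.png',cv2.cvtColor(np.asarray(im),cv2.COLOR_RGB2BGR))
    np.savez(f'pics/{sys.argv[1]}_{n}.npz',mtx=p['mtx'],o=p['origin'],a=np.array(p['attitude']))
    print(n,p)
s=telemetry.sense()
for k,v in s.items(): print(k,np.round(v,4))
E
python3 look.py a scene top wrist
```

```text
pics
scene {'mtx': array([[413.7399823 ,   0.        , 283.09123006],
       [  0.        , 413.7399823 , 202.14193081],
       [  0.        ,   0.        ,   1.        ]]), 'origin': array([ 0.02472314, -0.50754578,  0.42521253]), 'attitude': array([ 0.78057702, -0.32095909,  0.20441134, -0.49588384])}
top {'mtx': array([[404.43669189,   0.        , 283.425341  ],
       [  0.        , 404.43669189, 213.78780515],
       [  0.        ,   0.        ,   1.        ]]), 'origin': array([0.38794254, 0.02340398, 1.00997436]), 'attitude': array([ 0.70937313, -0.69888857,  0.06711482, -0.06196876])}
wrist {'mtx': array([[310.27777475,   0.        , 278.14262639],
       [  0.        , 310.27777475, 205.14180719],
       [  0.        ,   0.        ,   1.        ]]), 'origin': array([ 0.21965604, -0.58871457,  0.37346629]), 'attitude': array([ 0.77736698, -0.61116742, -0.09279239,  0.1164669 ])}
t 0.15
q [-1.5115  0.5283  1.4336 -0.      1.1814 -0.1785]
qd [-0.0009 -0.0014 -0.004   0.0013  0.0025 -0.0005]
tau [ 7.00000e-04 -4.42745e+01 -1.78276e+01 -2.00000e-04  5.60000e-03
 -0.00000e+00]
tcp_pos [ 0.1472 -0.6068  0.2305]
tool_rot [ 0.4376  0.5562 -0.4367  0.5554]
force [-0.7148 -0.3763  0.224 ]
ft_torque [-0.0003 -0.0096 -0.0117]
finger_gap 1.0028
```

View pics/a_scene.png

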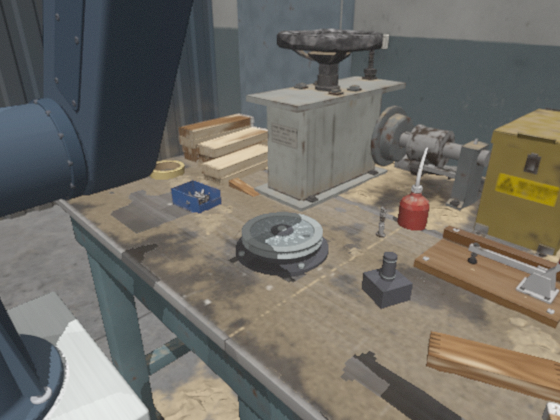

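View pics/a_top.png

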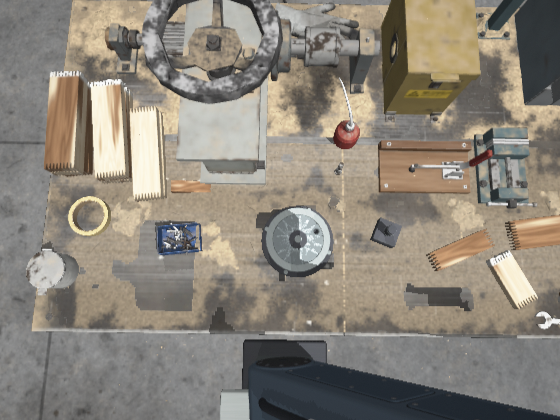

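View pics/a_wrist.png

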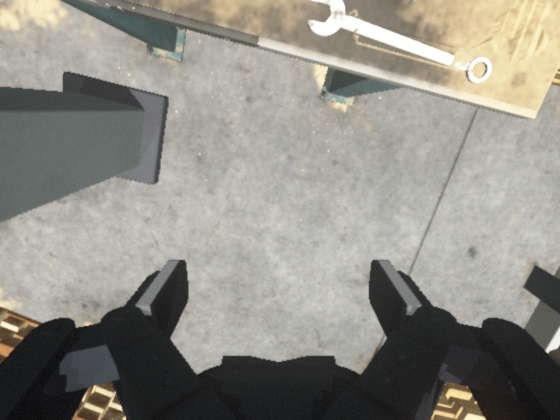

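The top view shows the tensioner near (298,240), the pin and holder near (386,233), the bolt near (340,168) and the bin near (178,238). I'll zoom in on these.

```bash
cat > geo.py <<'E'
import numpy as np
from scipy.spatial.transform import Rotation as R
def ray(f,u,v,z):
    d=np.load(f'pics/{f}.npz');K=d['mtx'];a=d['a']
    r=R.from_quat(a).as_matrix() if a.shape==(4,) else a
    w=r@np.linalg.inv(K)@np.array([u,v,1.]);o=d['o']
    return o+w*(z-o[2])/w[2]
def proj(f,p):
    d=np.load(f'pics/{f}.npz');K=d['mtx']
    c=K@(R.from_quat(d['a']).as_matrix().T@(np.array(p)-d['o']));return c[:2]/c[2]
E
python3 - <<'E'
import cv2
from geo import *
im=cv2.imread('pics/a_top.png');cv2.imwrite('pics/a_top_z.png',cv2.resize(im[190:290,250:410],None,fx=5,fy=5,interpolation=cv2.INTER_CUBIC))
im=cv2.imread('pics/a_scene.png');cv2.imwrite('pics/a_scene_z.png',cv2.resize(im[190:310,230:430],None,fx=4,fy=4,interpolation=cv2.INTER_CUBIC))
for u,v,z in [(298,240,.05),(386,230,.08),(340,168,.06),(178,238,.04)]: print(ray('a_top',u,v,z).round(3))
E
```

```text
[ 0.502 -0.018  0.05 ]
[ 0.525 -0.221  0.08 ]
[ 0.68  -0.119  0.06 ]
[0.504 0.27  0.04 ]
```

View pics/a_top_z.png

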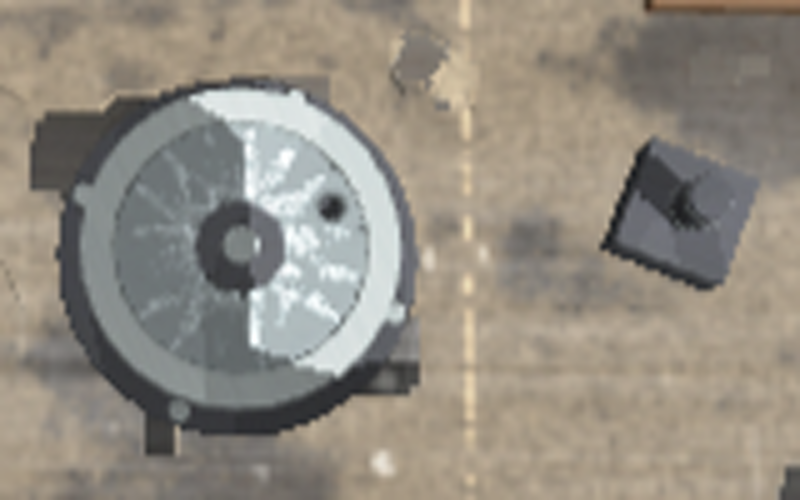

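View pics/a_scene_z.png

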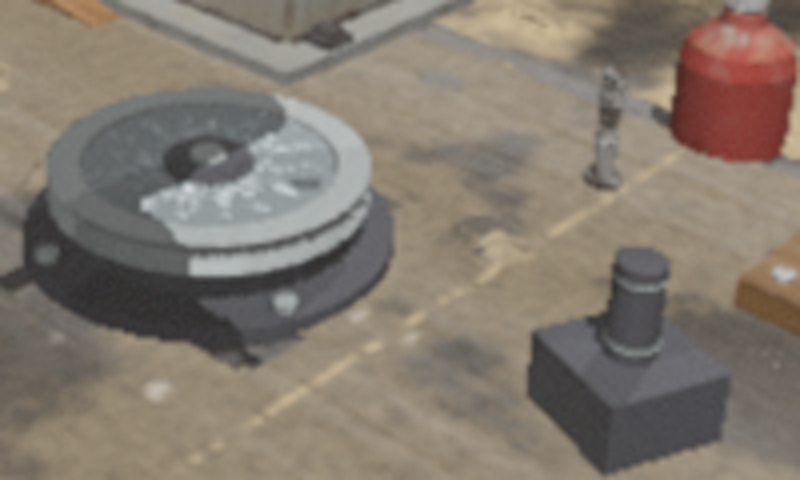

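Run:
```python
from geo import *
f=lambda x,y:(250+(x+.5)/5-.5,190+(y+.5)/5-.5)
g=lambda x,y:(230+(x+.5)/4-.5,190+(y+.5)/4-.5)
c=ray('a_top',*f(241.5,250),.046);h=ray('a_top',*f(332,208),.044);hub=ray('a_top',*f(241,245),.05);p=ray('a_top',*f(711,198),.08)
print('rim',c,'hub',hub,'hole',h,'pin',p, np.hypot(*(h-c)[:2]),np.hypot(*(h-hub)[:2]))
print('scene: pin',ray('a_scene',*g(641,262),.08),'hub',ray('a_scene',*g(210,152),.05),'hole',ray('a_scene',*g(305,183),.044))
q=R.from_quat([0.4376,0.5562,-0.4367,0.5554]).as_matrix();print(q.round(3))
```

```text
rim [ 0.50384991 -0.01794543  0.046     ] hub [ 0.50576503 -0.01751681  0.05      ] hole [ 0.5251104  -0.06153474  0.044     ] pin [ 0.52739871 -0.23490721  0.08      ] 0.04849779940663843 0.048081404182818234
scene: pin [ 0.52467595 -0.23757014  0.08      ] hub [ 0.50694292 -0.018634    0.05      ] hole [ 0.52496774 -0.06301663  0.044     ]
[[-0.     0.972  0.236]
 [ 0.002  0.236 -0.972]
 [-1.     0.    -0.002]]
```

```bash
cat > goal.py <<'E'
import sys,numpy as np
from station import telemetry
from scipy.spatial.transform import Rotation as R
s=telemetry.sense();M=R.from_quat(s['tool_rot']).as_matrix()
x,y,z,az=map(float,sys.argv[1:5])
d=M.T@(np.array([x,y,z])-s['tcp_pos']); a=np.arctan2(M[1,2],M[0,2])
turn=-((az-a+np.pi)%(2*np.pi)-np.pi)
print('t',round(float(s['t']),2),'tcp',s['tcp_pos'].round(4),'az',a.round(3),'tilt',M[:,0].round(4),'F',s['force'].round(2),'gap',round(float(s['finger_gap'])*85.4,1),'q',s['q'].round(2))
print('cmd',d.round(4),turn.round(3))
E
python3 goal.py 0.526 -0.236 0.19 0.426
```

```text
t 0.15 tcp [ 0.1472 -0.6068  0.2305] az -1.333 tilt [-1.0e-04  1.7e-03 -1.0e+00] F [-0.71 -0.38  0.22] gap 85.6 q [-1.51  0.53  1.43 -0.    1.18 -0.18]
cmd [ 0.0411  0.4555 -0.2711] -1.759
```

>>> step_arm:
  commands:
    - [0,0.04,-0.024,-0.12]
    - [0.01,0.075,-0.045,-0.24]
    - [0.015,0.11,-0.065,-0.36]
    - [0.02,0.145,-0.086,-0.48]
    - [0.02,0.18,-0.107,-0.6]
    - [0.02,0.215,-0.128,-0.72]
    - [0.02,0.25,-0.149,-0.84]
    - [0.02,0.285,-0.17,-0.96]
  jaw: 0.0854
  grip_force: 40

```text
t: 0.82
tcp_pos: [0.3848, -0.3731, 0.2107]
tool_rot: [0.13, 0.695, -0.128, 0.695]
force: [0.4, -0.4, -0.2]
finger_gap: 1.002
```

```bash
python3 goal.py 0.526 -0.236 0.19 0.426
```

```text
t 0.82 tcp [ 0.3848 -0.3731  0.2107] az -0.367 tilt [-3.0e-04  2.1e-03 -1.0e+00] F [ 0.37 -0.44 -0.16] gap 85.6 q [-0.98  0.44  1.68  0.    1.03 -0.61]
cmd [0.021  0.1786 0.0826] -0.793
```

>>> step_arm:
  commands:
    - [0.003,0.03,0.014,-0.12]
    - [0.006,0.06,0.028,-0.24]
    - [0.009,0.09,0.042,-0.36]
    - [0.012,0.12,0.056,-0.48]
    - [0.016,0.15,0.07,-0.6]
    - [0.021,0.179,0.083,-0.72]
    - [0.021,0.179,0.083,-0.79]
    - [0.021,0.179,0.083,-0.79]

```text
t: 1.48
tcp_pos: [0.5273, -0.2339, 0.1893]
tool_rot: [-0.149, 0.691, 0.151, 0.691]
force: [0.1, 0.5, 0.2]
finger_gap: 1.002
```

```bash
python3 goal.py 0.526 -0.236 0.19 0.426; python3 look.py b wrist
```

```text
t 1.48 tcp [ 0.5273 -0.2339  0.1893] az 0.427 tilt [-0.0014  0.0028 -1.    ] F [0.06 0.45 0.15] gap 85.6 q [-0.61  0.52  1.6   0.    1.03 -1.04]
cmd [-0.0007 -0.0014 -0.002 ] 0.001
wrist {'mtx': array([[310.27777475,   0.        , 278.14262639],
       [  0.        , 310.27777475, 205.14180719],
       [  0.        ,   0.        ,   1.        ]]), 'origin': array([ 0.49560583, -0.16525055,  0.33251014]), 'attitude': array([0.96655282, 0.20980149, 0.03118768, 0.14417457])}
t 1.5333
q [-6.1390e-01  5.1520e-01  1.5971e+00  1.4000e-03  1.0318e+00 -1.0376e+00]
qd [-0.0361 -0.0114  0.0034 -0.0009 -0.0022  0.0208]
tau [ 8.89300e-01 -4.11569e+01 -1.55167e+01  6.26000e-02  4.90000e-03
 -1.39900e-01]
tcp_pos [ 0.5267 -0.2349  0.1895]
tool_rot [-0.1475  0.6916  0.1494  0.6911]
force [-0.4284 -0.0653 -0.4678]
ft_torque [ 0.0276 -0.0221 -0.0041]
finger_gap 1.0022
```

View pics/b_wrist.png

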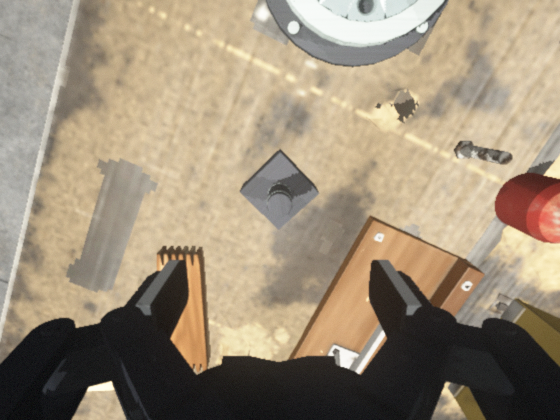

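Run:
```python
import cv2
from geo import *
im=cv2.imread('pics/b_wrist.png');cv2.imwrite('pics/b_z.png',cv2.resize(im[140:240,220:340],None,fx=6,fy=6,interpolation=cv2.INTER_CUBIC))
print(proj('b_wrist',[.526,-.236,.08]),proj('b_wrist',[.526,-.236,.036]))
```

```text
[276.24044834 205.08688295] [276.51123428 192.07912688]
```

View pics/b_z.png

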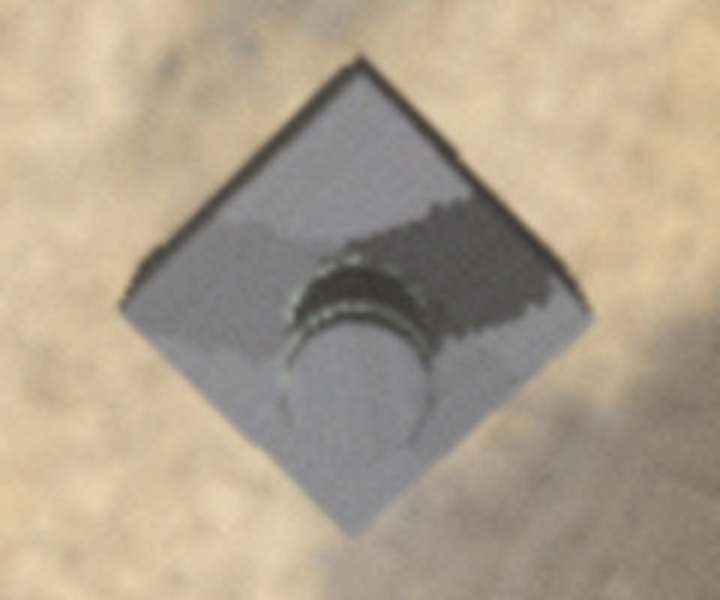

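```bash
python3 - <<'E'
from geo import *
f=lambda x,y:(220+(x+.5)/6-.5,140+(y+.5)/6-.5)
print(ray('b_wrist',*f(360,392),.08),ray('b_wrist',*f(358,304),.036))
E
python3 goal.py 0.5275 -0.237 0.047 0.426
```

```text
[ 0.5285252 -0.2346831  0.08     ] [ 0.52768596 -0.23318878  0.036     ]
t 1.53 tcp [ 0.5267 -0.2349  0.1895] az 0.423 tilt [-0.0014  0.0024 -1.    ] F [-0.43 -0.07 -0.47] gap 85.6 q [-0.61  0.52  1.6   0.    1.03 -1.04]
cmd [ 0.1425 -0.0026 -0.    ] -0.003
```

>>> step_arm:
  commands:
    - [0.03,0,0,0]
    - [0.06,0,0,0]
    - [0.09,0,0,0]
    - [0.12,0,0,0]
    - [0.135,0,0,0]
    - [0.1425,0,0,0]
    - [0.1425,0,0,0]
    - [0.1425,0,0,0]

```text
t: 2.2
tcp_pos: [0.5264, -0.2355, 0.0474]
tool_rot: [-0.147, 0.692, 0.149, 0.691]
force: [0.2, 0.1, 0.3]
finger_gap: 1.001
```

```bash
python3 goal.py 0.527 -0.235 0.047 0.426; python3 look.py c wrist|tail -3
```

```text
t 2.2 tcp [ 0.5264 -0.2355  0.0474] az 0.421 tilt [-0.001   0.0021 -1.    ] F [0.19 0.11 0.3 ] gap 85.5 q [-0.61  0.73  1.69  0.    0.73 -1.04]
cmd [0.0004 0.0002 0.0007] -0.005
force [-0.0502 -0.9649  0.6323]
ft_torque [-0.0206  0.0166  0.024 ]
finger_gap 1.0002
```

View pics/c_wrist.png

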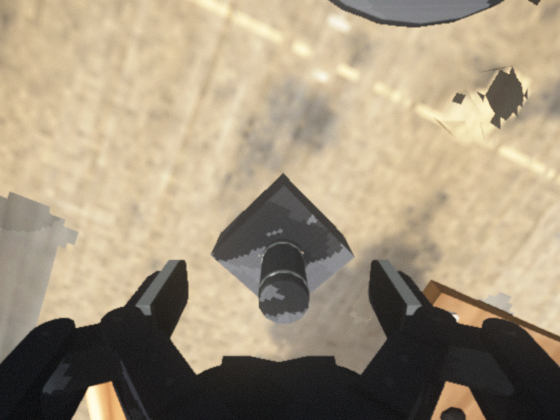

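Run:
```python
from geo import *
print(ray('c_wrist',284,298,.08), proj('c_wrist',[.527,-.235,.08]))
```

```text
[ 0.52744248 -0.23280383  0.08      ] [280.81574014 301.84484501]
```

>>> step_arm:
  commands:
    - [0,0,0,0]
    - [0,0,0,0]
    - [0,0,0,0]
    - [0,0,0,0]
    - [0,0,0,0]
    - [0,0,0,0]
    - [0,0,0,0]
    - [0,0,0,0]
  jaw: 0.015
  grip_force: 40

```text
t: 2.92
tcp_pos: [0.5272, -0.2357, 0.0485]
tool_rot: [-0.148, 0.691, 0.148, 0.692]
force: [-0.9, 1.5, 5.7]
finger_gap: 0.242
```

>>> step_arm:
  commands:
    - [-0.005,0,0,0]
    - [-0.015,0,0,0]
    - [-0.03,0,0,0]
    - [-0.045,0,0,0]
    - [-0.06,0,0,0]
    - [-0.06,0,0,0]
    - [-0.06,0,0,0]

```text
t: 3.5
tcp_pos: [0.5276, -0.2361, 0.1094]
tool_rot: [-0.148, 0.691, 0.148, 0.692]
force: [-0.7, 0.6, -2.0]
finger_gap: 0.241
```

```bash
python3 goal.py 0.525 -0.062 0.107 0.426; python3 look.py d wrist scene|tail -3;python3 - <<'E'
import cv2
im=cv2.imread('pics/d_scene.png');cv2.imwrite('pics/d_scene_z.png',cv2.resize(im[170:290,310:470],None,fx=5,fy=5,interpolation=cv2.INTER_CUBIC))
E
```

```text
t 3.5 tcp [ 0.5276 -0.2361  0.1094] az 0.422 tilt [ 2.5e-03 -4.0e-04 -1.0e+00] F [-0.69  0.59 -2.05] gap 20.6 q [-0.61  0.63  1.66  0.    0.85 -1.04]
cmd [0.0024 0.1599 0.0689] -0.004
force [-0.3323 -0.3333 -0.9827]
ft_torque [ 0.0338  0.0064 -0.0073]
finger_gap 0.2481
```

View pics/d_wrist.png

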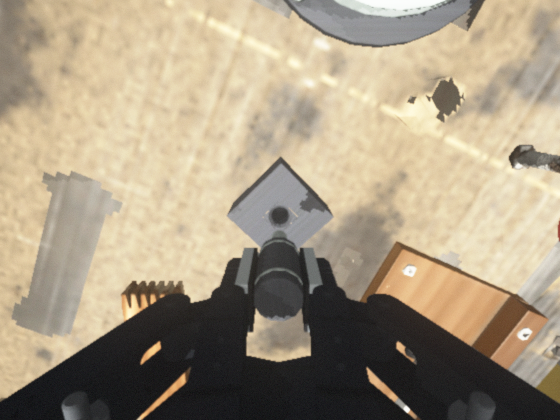

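View pics/d_scene_z.png

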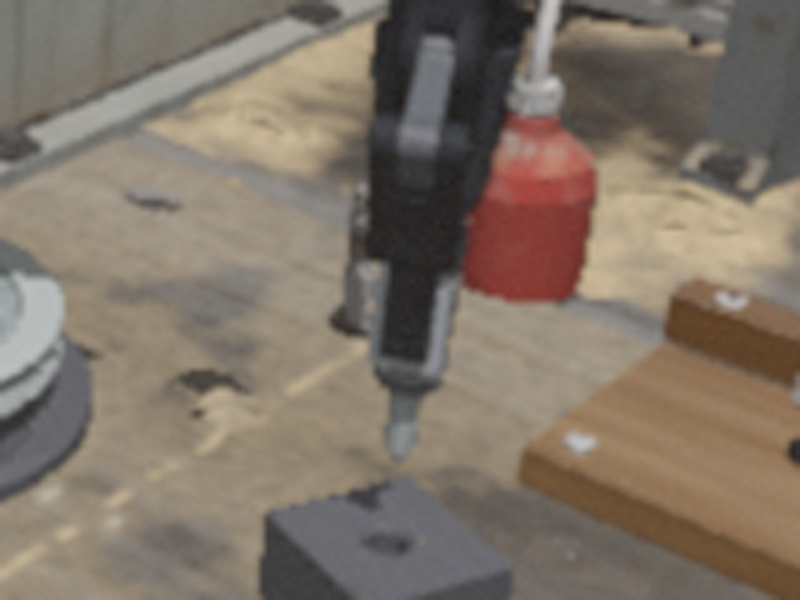

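Run:
```python
import cv2
from geo import *
im=cv2.imread('pics/d_wrist.png');cv2.imwrite('pics/d_z.png',cv2.resize(im[190:330,210:350],None,fx=5,fy=5,interpolation=cv2.INTER_CUBIC))
for z in (.036,): print(ray('d_wrist',279.5,215.3,z))
for p in ([.5276,-.2361,.141],[.5276,-.2361,.097],[.5276,-.2361,.069]): print(proj('d_wrist',p))
```

```text
[ 0.52772249 -0.23453698  0.036     ]
[279.26131243 301.14121631]
[278.82251608 253.90202171]
[278.64039818 234.29588064]
```

View pics/d_z.png

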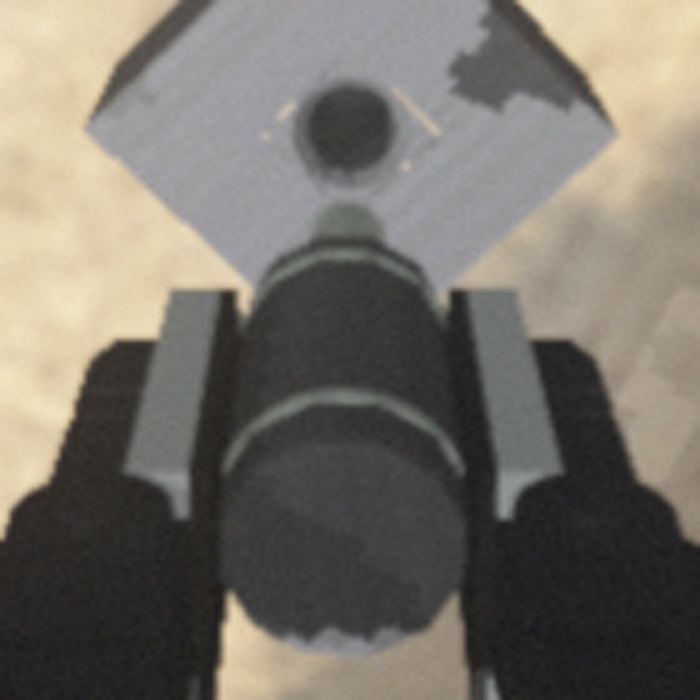

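>>> step_arm:
  commands:
    - [0,0.03,0.0,0]
    - [0,0.06,0.02,0]
    - [0,0.09,0.045,0]
    - [0,0.12,0.069,0]
    - [0,0.12,0.069,0]
    - [0,0.12,0.069,0]
    - [0,0.12,0.069,0]

```text
t: 4.18
tcp_pos: [0.5401, -0.0976, 0.1074]
tool_rot: [-0.148, 0.692, 0.149, 0.691]
force: [-0.1, 0.4, -0.6]
finger_gap: 0.242
```

```bash
python3 goal.py 0.525 -0.062 0.107 0.426; python3 look.py e wrist|tail -3;python3 goal.py 0.525 -0.062 0.107 0.426;python3 - <<'E'
import cv2
im=cv2.imread('pics/e_wrist.png');cv2.imwrite('pics/e_z.png',cv2.resize(im[50:310,140:420],None,fx=2.3,fy=2.3,interpolation=cv2.INTER_CUBIC))
E
```

```text
t 4.18 tcp [ 0.5401 -0.0976  0.1074] az 0.423 tilt [-0.0017  0.0016 -1.    ] F [-0.12  0.41 -0.59] gap 20.7 q [-0.38  0.61  1.73  0.    0.81 -0.81]
cmd [0.0005 0.0387 0.0008] -0.003
force [ 0.9243 -0.2104 -0.9329]
ft_torque [-0.0227 -0.0142  0.0007]
finger_gap 0.2363
t 4.23 tcp [ 0.5402 -0.0984  0.1076] az 0.421 tilt [-0.0012  0.0015 -1.    ] F [ 0.92 -0.21 -0.93] gap 20.2 q [-0.38  0.61  1.73  0.    0.81 -0.81]
cmd [0.0007 0.0394 0.001 ] -0.005
```

View pics/e_z.png

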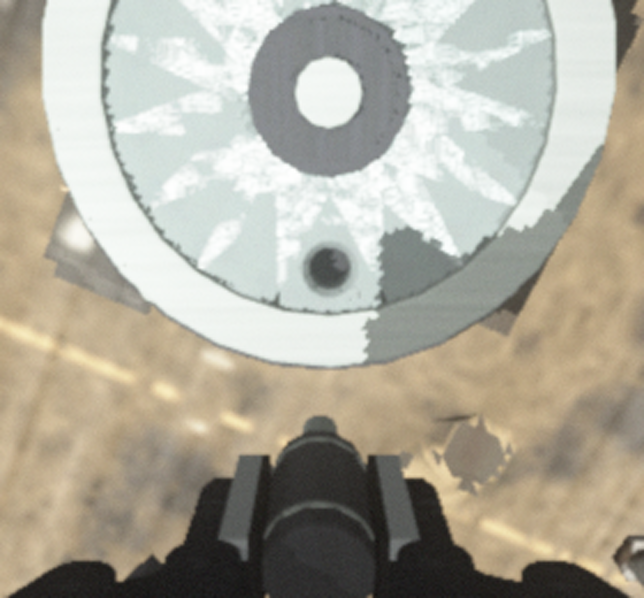

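Run:
```python
from geo import *
f=lambda x,y:(140+(x+.5)/2.3-.5,50+(y+.5)/2.3-.5)
h=ray('e_wrist',*f(327.5,267),.044);c=ray('e_wrist',*f(329,92),.05);print(h,c,np.hypot(*(h-c)[:2]))
# rim: x 43..617 y bottom 367
b=ray('e_wrist',*f(335,367),.046);print(b,np.hypot(*(b-c)[:2]))
```

```text
[ 0.52565512 -0.06011898  0.044     ] [ 0.50628854 -0.01671254  0.05      ] 0.0475308741423682
[ 0.54009016 -0.08647904  0.046     ] 0.07752363969998355
```

```bash
python3 goal.py 0.5252 -0.0612 0.080 0.426
```

```text
t 4.23 tcp [ 0.5402 -0.0984  0.1076] az 0.421 tilt [-0.0012  0.0015 -1.    ] F [ 0.92 -0.21 -0.93] gap 20.2 q [-0.38  0.61  1.73  0.    0.81 -0.81]
cmd [0.0277 0.04   0.0015] -0.005
```

>>> step_arm:
  commands:
    - [0,0.02,0.001,0]
    - [0,0.04,0.0015,0]
    - [0,0.04,0.0015,0]
    - [0,0.04,0.0015,0]
    - [0.008,0.04,0.0015,0]
    - [0.016,0.04,0.0015,0]
    - [0.022,0.04,0.0015,0]
    - [0.022,0.04,0.0015,0]

```text
t: 4.9
tcp_pos: [0.5243, -0.0617, 0.0839]
tool_rot: [-0.146, 0.693, 0.149, 0.69]
force: [0.2, 0.5, -1.2]
finger_gap: 0.239
```

```bash
python3 goal.py 0.5252 -0.0612 0.080 0.426; python3 look.py f wrist scene|tail -3;python3 - <<'E'
import cv2
im=cv2.imread('pics/f_wrist.png');im2=cv2.imread('pics/f_scene.png')
a=cv2.resize(im[130:330,180:380],(400,400),interpolation=cv2.INTER_CUBIC)
b=cv2.resize(im2[170:270,230:330],(400,400),interpolation=cv2.INTER_CUBIC)
cv2.imwrite('pics/f_z.png',cv2.hconcat([a,b]))
E
```

```text
t 4.9 tcp [ 0.5243 -0.0617  0.0839] az 0.42 tilt [-0.0041  0.0025 -1.    ] F [ 0.23  0.54 -1.2 ] gap 20.5 q [-0.33  0.63  1.79  0.    0.72 -0.75]
cmd [0.0039 0.0001 0.001 ] -0.006
force [-0.5578 -0.1173 -1.2202]
ft_torque [ 0.0274 -0.0297 -0.0181]
finger_gap 0.2414
```

View pics/f_z.png

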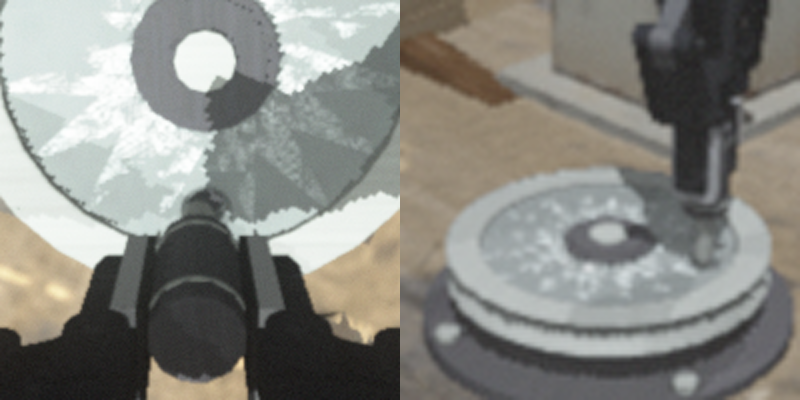

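>>> step_arm:
  commands:
    - [0,0,0.0015,0]
    - [0.003,0.0,0.0015,0]
    - [0.005,0.0,0.0015,0]
    - [0.007,0.0,0.0015,0]
    - [0.007,0.0,0.0015,0]

```text
t: 5.42
tcp_pos: [0.526, -0.0607, 0.0776]
tool_rot: [-0.147, 0.692, 0.149, 0.691]
force: [0.4, -0.4, -1.1]
finger_gap: 0.24
```

```bash
python3 goal.py 0.5252 -0.0612 0.080 0.426; python3 look.py g wrist|tail -3;python3 - <<'E'
import cv2
im=cv2.imread('pics/g_wrist.png')
cv2.imwrite('pics/g_z.png',cv2.resize(im[180:330,200:360],None,fx=4,fy=4,interpolation=cv2.INTER_CUBIC))
E
```

```text
t 5.42 tcp [ 0.526  -0.0607  0.0776] az 0.421 tilt [-0.0031  0.0022 -1.    ] F [ 0.35 -0.38 -1.07] gap 20.5 q [-0.33  0.64  1.79  0.    0.71 -0.75]
cmd [-0.0024 -0.0001 -0.0009] -0.005
force [ 0.0865  0.1741 -1.0007]
ft_torque [-0.0258  0.0233 -0.0206]
finger_gap 0.2409
```

View pics/g_z.png

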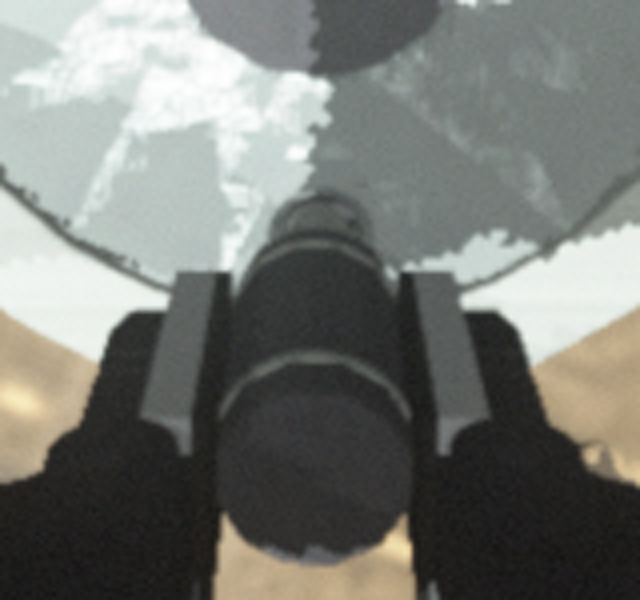

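>>> step_arm:
  commands:
    - [0.002,0,0.0,0]
    - [0.0035,0.0,0.0,0]
    - [0.0045,0.0,0.0,0]
    - [0.0045,0,0,0]

```text
t: 5.8
tcp_pos: [0.5259, -0.0607, 0.0729]
tool_rot: [-0.147, 0.693, 0.149, 0.69]
force: [-1.2, 0.1, -1.4]
finger_gap: 0.244
```

>>> step_arm:
  commands:
    - [0,0.0001,0.0029,-0.06]
    - [0,0.0003,0.0057,-0.12]
    - [0,0.0008,0.0085,-0.18]
    - [0,0.0014,0.0113,-0.24]
    - [0,0.0021,0.0141,-0.3]
    - [0,0.0031,0.0168,-0.36]
    - [0,0.0042,0.0194,-0.42]
    - [0,0.0054,0.022,-0.48]

```text
t: 6.47
tcp_pos: [0.5431, -0.0474, 0.0728]
tool_rot: [-0.308, 0.637, 0.31, 0.635]
force: [-1.6, -2.7, -0.6]
finger_gap: 0.242
```

```bash
cat > arc.py <<'E'
import sys,numpy as np
from station import telemetry
from scipy.spatial.transform import Rotation as R
P=np.array([.5060,-.0177]);r=.048;a0=-1.139
s=telemetry.sense();M=R.from_quat(s['tool_rot']).as_matrix();p=s['tcp_pos'];d=p[:2]-P
th=np.arctan2(d[1],d[0])-a0;a=np.arctan2(M[1,2],M[0,2])
F=s['force'];t=np.array([-d[1],d[0]])/np.hypot(*d)
print('t %.2f'%s['t'],'tcp',p.round(4),'theta %.3f r %.4f az-tan %.3f'%(th,np.hypot(*d),a-(a0+th+np.pi/2)),'down-axis',M[:,0].round(3),'F t/r/z',(F[:2]@t).round(1),(F[:2]@d/np.hypot(*d)).round(1),F[2].round(1),'gap %.1f'%(s['finger_gap']*85.4))
for g in sys.argv[2:]:
    g=float(g);q=np.array([*(P+r*np.array([np.cos(a0+g),np.sin(a0+g)])),float(sys.argv[1])])
    print(g,(M.T@(q-p)).round(4),'turn',round(-(a0+g+np.pi/2-a),3))
E
python3 arc.py 0.073 .5 .55 .6; python3 look.py h wrist top|tail -3;python3 arc.py 0.073 .5
python3 - <<'E'
import cv2
im=cv2.imread('pics/h_wrist.png')
a=cv2.resize(im[130:330,180:380],(400,400),interpolation=cv2.INTER_CUBIC)
b=cv2.resize(cv2.imread('pics/h_top.png')[190:290,250:350],(400,400),interpolation=cv2.INTER_CUBIC)
cv2.imwrite('pics/h_z.png',cv2.hconcat([a,b]))
E
```

```text
t 6.47 tcp [ 0.5431 -0.0474  0.0728] theta 0.464 r 0.0475 az-tan 0.009 down-axis [-0.005  0.001 -1.   ] F t/r/z -3.1 0.4 -0.6 gap 20.6
0.5 [-0.0002 -0.0005  0.0017] turn -0.027
0.55 [-0.0002 -0.0004  0.0041] turn -0.077
0.6 [-0.0002 -0.0001  0.0065] turn -0.127
force [-1.6803 -2.9344 -0.0231]
ft_torque [-0.5274  0.2792 -0.0151]
finger_gap 0.2399
t 6.57 tcp [ 0.5433 -0.047   0.0728] theta 0.472 r 0.0475 az-tan -0.003 down-axis [-0.005  0.002 -1.   ] F t/r/z -3.3 0.5 -0.0 gap 20.5
0.5 [-0.0002 -0.0005  0.0013] turn -0.03
```

View pics/h_z.png

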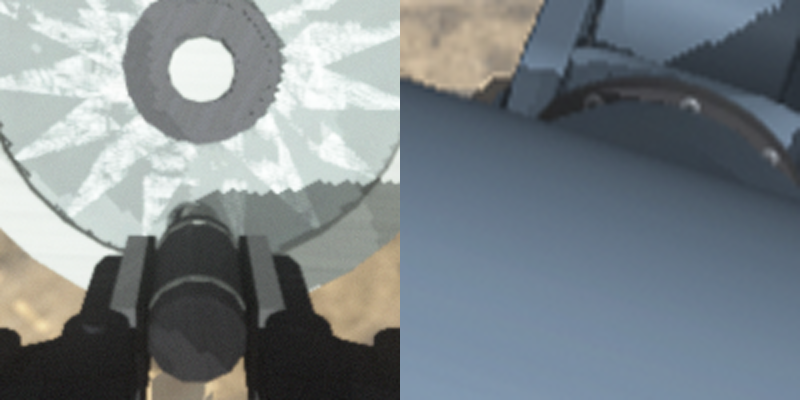

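The wheel follows with about 3 N of tangential force, matching the spring. Next I touch down gently.

>>> step_arm:
  commands:
    - [0.001,-0.0003,0.001,-0.02]
    - [0.002,-0.0003,0.001,-0.02]
    - [0.002,-0.0003,0.001,-0.02]

```text
t: 6.82
tcp_pos: [0.544, -0.0468, 0.0707]
tool_rot: [-0.313, 0.635, 0.315, 0.632]
force: [-1.6, -2.2, -0.2]
finger_gap: 0.244
```

>>> step_arm:
  commands:
    - [0.0007,0,0,0]
    - [0.001,0,0,0]
    - [0.001,0,0,0]

```text
t: 7.07
tcp_pos: [0.5441, -0.0469, 0.0702]
tool_rot: [-0.313, 0.635, 0.315, 0.632]
force: [-1.6, -1.7, 3.9]
finger_gap: 0.242
```

```bash
python3 arc.py 0.0697 .5 .55 .6
```

```text
t 7.07 tcp [ 0.5441 -0.0469  0.0702] theta 0.486 r 0.0480 az-tan 0.002 down-axis [-0.004  0.001 -1.   ] F t/r/z -2.3 -0.2 3.9 gap 20.6
0.5 [0.0005 0.     0.0007] turn -0.011
0.55 [0.0005 0.0001 0.0031] turn -0.061
0.6 [0.0005 0.0003 0.0054] turn -0.111
```

>>> step_arm:
  commands:
    - [0.0005,0,0.0015,-0.02]
    - [0.0005,0.0001,0.0023,-0.04]
    - [0.0005,0.0001,0.0031,-0.06]
    - [0.0005,0.0002,0.0039,-0.08]
    - [0.0005,0.0002,0.0039,-0.08]

```text
t: 7.48
tcp_pos: [0.5465, -0.0435, 0.0696]
tool_rot: [-0.338, 0.621, 0.341, 0.619]
force: [-1.4, -2.3, 0.9]
finger_gap: 0.24
```

```bash
python3 arc.py 0.0697 .6 .65 .7
```

```text
t 7.48 tcp [ 0.5465 -0.0435  0.0696] theta 0.573 r 0.0480 az-tan -0.003 down-axis [-0.004  0.001 -1.   ] F t/r/z -2.7 0.0 0.9 gap 20.5
0.6 [-0.0001  0.      0.0013] turn -0.03
0.65 [-0.0001  0.0001  0.0037] turn -0.08
0.7 [-0.0001  0.0004  0.0061] turn -0.13
```

>>> step_arm:
  commands:
    - [0.0005,0,0,0]
    - [0.0009,0,0,0]
    - [0.0009,0,0,0]

```text
t: 7.73
tcp_pos: [0.5465, -0.0434, 0.0684]
tool_rot: [-0.338, 0.621, 0.341, 0.619]
force: [-1.5, -3.4, 0.3]
finger_gap: 0.242
```

>>> step_arm:
  commands:
    - [0.0007,0,0,0]
    - [0.0015,0,0,0]
    - [0.0015,0,0,0]

```text
t: 7.98
tcp_pos: [0.5465, -0.0434, 0.0667]
tool_rot: [-0.338, 0.621, 0.341, 0.619]
force: [-0.7, -2.9, -0.9]
finger_gap: 0.243
```

```bash
python3 arc.py 0.067 .6 .62 .65
```

```text
t 7.98 tcp [ 0.5465 -0.0434  0.0667] theta 0.574 r 0.0480 az-tan -0.004 down-axis [-0.004  0.001 -1.   ] F t/r/z -2.9 1.0 -0.9 gap 20.8
0.6 [-0.0003 -0.      0.0013] turn -0.03
0.62 [-0.0003  0.      0.0022] turn -0.05
0.65 [-0.0003  0.0001  0.0037] turn -0.08
```

>>> step_arm:
  commands:
    - [0.001,0,0,0]
    - [0.002,0,0,0]
    - [0.0025,0,0,0]
    - [0.0025,0,0,0]

```text
t: 8.32
tcp_pos: [0.5466, -0.0433, 0.0641]
tool_rot: [-0.338, 0.621, 0.341, 0.619]
force: [-0.9, -1.8, -0.4]
finger_gap: 0.242
```

>>> step_arm:
  commands:
    - [0.001,0,0,0]
    - [0.002,0,0,0]
    - [0.003,0,0,0]
    - [0.003,0,0,0]

```text
t: 8.65
tcp_pos: [0.5467, -0.0432, 0.0609]
tool_rot: [-0.338, 0.621, 0.341, 0.619]
force: [-0.6, -1.2, 0.4]
finger_gap: 0.248
```

```bash
python3 arc.py 0.0565 .57 .58
```

```text
t 8.65 tcp [ 0.5467 -0.0432  0.0609] theta 0.579 r 0.0480 az-tan -0.010 down-axis [-0.004  0.002 -1.   ] F t/r/z -1.3 0.1 0.4 gap 21.1
0.57 [ 0.0044 -0.     -0.0004] turn -0.001
0.58 [ 0.0044 -0.      0.    ] turn -0.011
```

>>> step_arm:
  commands:
    - [0.001,0,0.0005,0]
    - [0.002,0,0.0005,0]
    - [0.003,0,0.0005,0]
    - [0.003,0,0.0005,0]

```text
t: 8.98
tcp_pos: [0.5468, -0.0428, 0.0576]
tool_rot: [-0.338, 0.621, 0.341, 0.619]
force: [-2.2, -3.1, -0.1]
finger_gap: 0.245
```

```bash
python3 arc.py 0.0565 .58
```

```text
t 8.98 tcp [ 0.5468 -0.0428  0.0576] theta 0.586 r 0.0479 az-tan -0.017 down-axis [-0.004  0.002 -1.   ] F t/r/z -3.8 -0.2 -0.1 gap 20.9
0.58 [ 0.0011 -0.0001 -0.0003] turn -0.011
```

Almost home. I go on gently until the head seats.

>>> step_arm:
  commands:
    - [0.0007,0,0,0]
    - [0.0013,0,0,0]
    - [0.0013,0,0,0]

```text
t: 9.23
tcp_pos: [0.5467, -0.0429, 0.0566]
tool_rot: [-0.338, 0.621, 0.341, 0.619]
force: [-1.3, -3.3, 3.0]
finger_gap: 0.247
```

>>> step_arm:
  commands:
    - [0.0005,0,0,0]
    - [0.001,0,0,0]
    - [0.001,0,0,0]

```text
t: 9.48
tcp_pos: [0.5468, -0.0429, 0.0565]
tool_rot: [-0.338, 0.621, 0.341, 0.619]
force: [-3.1, -2.2, 8.0]
finger_gap: 0.242
```

>>> step_arm:
  commands:
    - [0.0004,0,-0.0003,0]
    - [0.0003,0,-0.0007,0]
    - [0.0003,0,-0.001,0]
    - [0.0003,0,-0.001,0]

```text
t: 9.82
tcp_pos: [0.5466, -0.0432, 0.0565]
tool_rot: [-0.338, 0.621, 0.34, 0.62]
force: [-1.2, 0.1, 4.8]
finger_gap: 0.242
```

```bash
python3 arc.py 0.0565 .58
```

```text
t 9.82 tcp [ 0.5466 -0.0432  0.0565] theta 0.578 r 0.0480 az-tan -0.009 down-axis [-0.003  0.002 -1.   ] F t/r/z -0.6 -1.1 4.8 gap 20.7
0.58 [ 0.     -0.      0.0001] turn -0.011
```

>>> step_arm:
  commands:
    - [0,0,0,0]
    - [0,0,0,0]
    - [0,0,0,0]
    - [0,0,0,0]
    - [0,0,0,0]
    - [0,0,0,0]
  jaw: 0.06

```text
t: 10.32
tcp_pos: [0.5466, -0.0432, 0.0563]
tool_rot: [-0.338, 0.621, 0.34, 0.62]
force: [-0.8, 0.1, -0.3]
finger_gap: 0.699
```

>>> step_arm:
  commands:
    - [-0.01,0,0,0]
    - [-0.03,0,0,0]
    - [-0.06,0,0,0]
    - [-0.09,0,0,0]
    - [-0.12,0,0,0]
    - [-0.12,0,0,0]
    - [-0.12,0,0,0]

```text
t: 10.9
tcp_pos: [0.5483, -0.0438, 0.1789]
tool_rot: [-0.339, 0.62, 0.339, 0.621]
force: [-0.3, -0.1, -0.1]
finger_gap: 0.699
```

```bash
python3 look.py i wrist scene|tail -11;python3 - <<'E'
import cv2
b=cv2.resize(cv2.imread('pics/i_scene.png')[190:290,230:390],(640,400),interpolation=cv2.INTER_CUBIC)
cv2.imwrite('pics/i_z.png',b)
E
```

```text
[  0.        ,   0.        ,   1.        ]]), 'origin': array([ 0.02472314, -0.50754578,  0.42521253]), 'attitude': array([ 0.78057702, -0.32095909,  0.20441134, -0.49588384])}
t 11.0
q [-0.2838  0.4996  1.6794  0.0017  0.9675 -1.2853]
qd [-0.0004  0.0264  0.014   0.0006 -0.0021 -0.0013]
tau [ 1.50000e-02 -4.05032e+01 -1.48701e+01  4.80000e-03 -2.08000e-02
 -0.00000e+00]
tcp_pos [ 0.5463 -0.0433  0.1762]
tool_rot [-0.3376  0.6213  0.3407  0.6196]
force [ 0.0098  0.2066 -0.7567]
ft_torque [-0.0363  0.0324 -0.0451]
finger_gap 0.704
```

View pics/i_z.png

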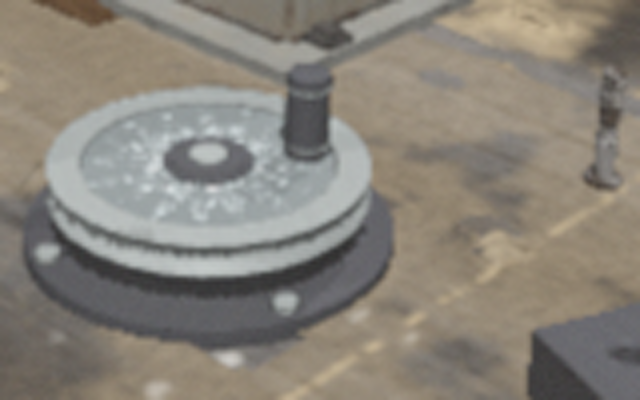

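View pics/i_wrist.png

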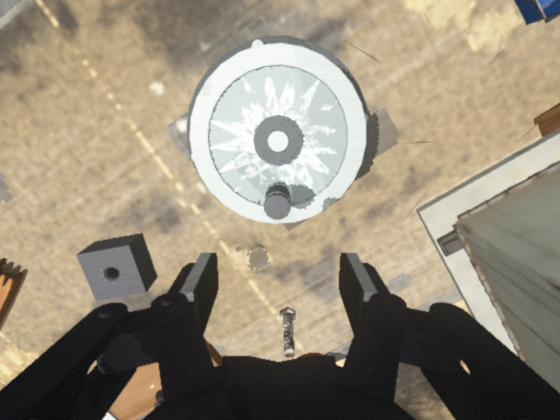

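The pin head sits on the wheel and the bolt still stands. I'll check the pin's angle and height across the two views.

Run:
```python
import cv2
from geo import *
P=np.array([.506,-.0177])
cv2.imwrite('pics/i_w.png',cv2.resize(cv2.imread('pics/i_wrist.png')[170:230,237:317],None,fx=8,fy=8,interpolation=cv2.INTER_CUBIC))
g=lambda x,y:(230+(x+.5)/4-.5,190+(y+.5)/4-.5)
for n,p in (('scene top',ray('i_scene',*g(312,74),.088)),('wrist top',ray('i_wrist',277,205,.088))):
    d=p[:2]-P;print(n,p,np.hypot(*d),np.arctan2(d[1],d[0])+1.139)
for z in (.088,.044): print(proj('i_wrist',[.5466,-.0432,z]),(proj('i_scene',[.5466,-.0432,z])-[230,190])*4)
```

```text
scene top [ 0.5449744  -0.04770849  0.088     ] 0.04918854989135903 0.48285013456894543
wrist top [ 0.54462554 -0.04216689  0.088     ] 0.04572265463985849 0.5743557609645675
[277.25061801 207.68078661] [305.6882182   68.43052824]
[277.29651353 193.25875248] [303.41614651 151.09050548]
```

View pics/i_w.png

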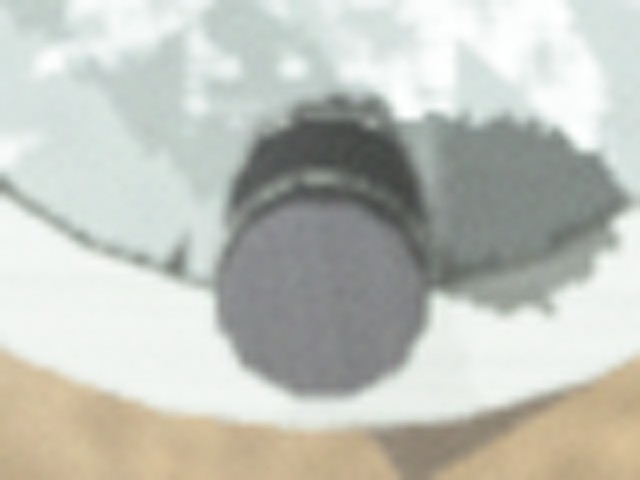

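>>> step_arm:
  commands:
    - [0,0,0,0]
    - [0,0,0,0]
    - [0,0,0,0]
    - [0,0,0,0]
    - [0,0,0,0]
    - [0,0,0,0]
    - [0,0,0,0]
    - [0,0,0,0]

```text
t: 11.67
tcp_pos: [0.5463, -0.0433, 0.1761]
tool_rot: [-0.338, 0.621, 0.341, 0.62]
force: [0.4, -0.2, 1.0]
finger_gap: 0.704
```

```bash
python3 look.py j scene wrist|tail -1;python3 - <<'E'
import cv2,numpy as np
a=cv2.imread('pics/i_scene.png').astype(int);b=cv2.imread('pics/j_scene.png').astype(int)
d=abs(a-b).max(2)[190:290,230:330];print('max diff',d.max(),(d>40).sum())
from geo import *
im=cv2.imread('pics/j_scene.png')[190:290,230:330]
cv2.imwrite('pics/j_z.png',cv2.resize(im[10:50,50:90],None,fx=14,fy=14,interpolation=cv2.INTER_CUBIC))
E
```

```text
finger_gap 0.7043
max diff 14 0
```

View pics/j_z.png

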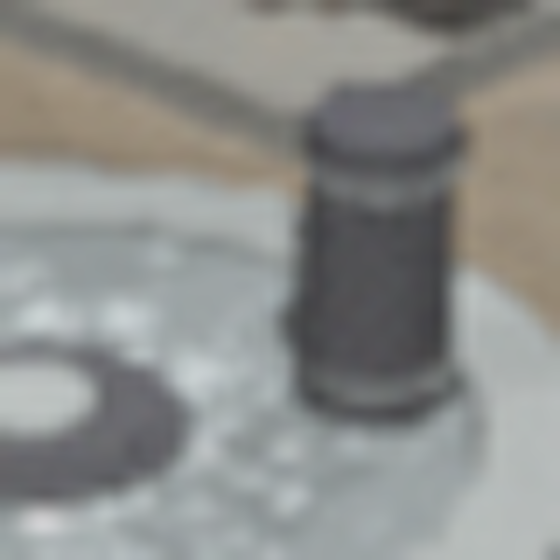

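```bash
python3 -c "
from station import manip
print(manip.sign_off())"
```

```text
the job is handed in; nothing more can be done
None
```

The wheel is wound back to about 0.57 rad and held there by the locking pin, which is fully home. I have handed the job in, at about 12 s on the robot's clock.

- **Method:** I took the pin from its holder and put it through the wheel's hole. I then turned the wheel counter-clockwise against a spring force of about 3 N. With about 4 N of down-force the tip dropped into the lock hole. The head seated at 8 N, at the height expected for fully home. I eased the spring load onto the pin before letting go.
- **Last checks:**
    - The sideways force fell to about 0.6 N before release.
    - The tensioner looked the same in two pictures taken about 0.7 s apart after I let go.
    - The head looks flush on the wheel, with a slight lean within the clearance.
    - The bolt still stands. I did not measure the bin or the wedge again, but the arm's path did not go near them.
- **Disagreement:** the scene camera put the pin head about 5 mm from where the wrist camera did, giving 0.48 rad against 0.57. That camera had also read about 3–4 mm off earlier. I trusted the wrist view, which agrees with the measured arm position.

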